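# Lock the medicine box and take its key out

## Task

Lock the white medicine box. Take its key (round shank with one lug) from the wooden key block, put it fully into the lock, turn it clockwise by feel until the bolt comes up firm, right home in the keeper, then turn it back to the one position where it comes out, draw it out and stand it back in its pocket in the block. Never force the key, and leave the other key and the things round about where they are.

Things in the scene. Friction and masses are not known exactly. Their poses are not given: they have to be found in the camera images.
- key: The box's key, upright in the key block at the start: round steel shank 10 mm across and 50 mm long (its last 2 mm tapered to 7 mm) under a black plastic head, with one lug on the shank. About 45 g. Origin: centre of the shank's tip; z points up to the head, x the way the lug points.
- key_head (a point): Middle of the key's head, on its axis, 66 mm above the tip. The head is 34 mm wide (key x), 12 mm thick (key y) and 32 mm tall (50 to 82 mm above the tip): grip it across the 12 mm with 25 to 40 N. An eyelet marks the side away from the lug, two small ribs the lug's side.
- key_lug (a point): Outer end of the key's lug, 12.5 mm from the axis and 12 mm above the tip. The lug is a steel block 5 mm thick (key y), 8 to 16 mm above the tip (its lowest 1.5 mm tapered), on one side of the shank only.
- keyway (a point): Centre of the lock's face, on the lock's upright axis, 88 mm above the worktop. x points from the lock straight to the lid (the way the bolt shoots), z up. Here is an 11.5 mm hole for the shank, in a sunk brass plug that turns with the key. Fully in, the key's tip stands on the bottom, 23.5 mm below this face.
- exit_notch (a point): Outer end of the keyhole's slot for the lug, 14 mm from the axis, 145 degrees counter-clockwise from the keyway's x seen from above. The slot is 7 mm wide: the key goes in and out only with its lug over it (within 4 degrees). If the lug lands beside it (tip 8 mm in), press lightly (3 to 6 N) and turn a little to and fro until it drops in.
- lock: Grey cast case, fixed on the deck of the white steel box (180 x 210 x 62 mm, fixed). Origin under its axis, 62 mm up; axes as keyway; 56 x 50 x 26 mm. From the slot the key turns clockwise only, its lug caught under the face (3 mm of play); turned back it stops some 4 to 8 degrees past the slot's middle. Forcing: contacts of over 40 N in all (0.22 N m against a stop, 12 N of pull on a caught key).
- bolt: The lock's steel bolt, 16 x 12 mm, sliding along the keyway's x into the keeper, the grey loop on the lid. Origin: middle of its end face, 33 mm from the lock's axis at the start. The key pushes it after some 8 degrees (3 N, 0.05 to 0.08 N m on the key) until it stops dead in the keeper, which was set by hand: 54 to 84 degrees from the slot. Firm: over 5 N there (0.12 N m). It stays where pushed.
- key_block: Beech block 104 x 46 x 38 mm, fixed on the worktop, origin at the centre of its underside, x along its length. Two pockets 30 mm deep: the box key's, and at x = +30 mm that of the other key.
- key_pocket (a point): Floor of the box key's pocket, where the key's tip stands: 24 mm to -x of the block's centre, 8 mm above the worktop. The pocket reaches from x = -7 to +14 mm and y = -6.5 to +6.5 mm about this point: the key stands in it with its lug to the block's +x.
- flat_key: Another key, to be left alone: flat blade and round flat steel head 25 mm across, 60 mm tall, upright in the block's second pocket, 54 mm from the box key. Origin at the blade's tip.
- mandarin: A loose mandarin, 64 mm across, between box and key block; origin at its underside.
- tin: A loose closed food tin, 86 mm across and 40 mm high, beyond the key block.
- tea_box: A loose small carton of tea, 50 x 72 x 45 mm, in front of the box to its right.
Mind the look-alikes: they are no part of the job. What is shaped like the key_block but purple is not meant.

How it is judged:
On the way, in this order (a step that is already met when the one before it is completed fails the run):
1. the key is fully in the lock (z of key in the frame of keyway below -0.0205 m and horizontal distance between key and keyway below 0.004 m), for 0.1 s.
2. the bolt is out in the keeper and has been brought up firm against its back wall by the key (x of bolt in the frame of lock above 0.0395 m and contact force between key and bolt above 5 N), for 0.1 s.
3. the key is out of the lock again (z of key in the frame of keyway above 0.002 m), for 0.1 s.
At the end, for the whole second after the job is handed in: The bolt is still out in the keeper, its end at least 39.5 mm from the lock's axis; the key stands upright (within 0.15 rad) and at rest in its pocket of the key block, its tip within 4 mm of the pocket's point and no more than 3 mm above the floor (x of bolt in the frame of lock above 0.0395 m and horizontal distance between key and key_pocket below 0.004 m and z of key in the frame of key_block below 0.011 m and angle between key's own z axis and vertical below 0.15 rad and linear speed of key below 0.01 m/s); the robot touches nothing.
It fails at once if the key is forced: more than 40 N between key and lock (contact force between key and lock above 40 N).
It fails at once if the other key is disturbed (distance of flat_key from where it was at the start of the episode above 0.01 m).
It fails at once if the mandarin is moved (distance of mandarin from where it was at the start of the episode above 0.02 m).
It fails at once if the tin is moved (distance of tin from where it was at the start of the episode above 0.02 m).
It fails at once if the tea box is moved (distance of tea_box from where it was at the start of the episode above 0.02 m).
It also fails if it takes over 67 s, if anything falls off the work surface, if the arm or the gripper's body presses on something with over 40 N, if the wrist force passes 120 N, or if a joint passes its speed limit or range.

## Robot

A 6-joint arm with a two-finger parallel gripper is mounted at the origin on a cart in front of the work surface, level with it; the furniture and walls round the work are solid. World frame = base frame: x ahead of the robot, y to its left, z up, the work surface at z = 0. Lengths are in m, angles in rad, forces in N, time in s.
With the tool pointing down it reaches from about 0.325 to 0.9 m from the base axis. Payload 3.5 kg.
Tool frame: the origin (TCP) lies on the centre line of the jaws, within the pads' length; the fingertips stand 17 mm ahead of it and the grasp point (between the pads) lies 2 mm behind it (bot.nose_length is the z of the fingertips in the tool frame, in m); z points along the fingers, y is the line along which they close (so a half turn about z gives the same grasp; the last joint's range is limited). The gripper opens to 85 mm and grips with 20 to 120 N. Pads are 22 mm wide; open, the fingers measure 114 mm over their backs; the gripper's body (76 mm by 85 mm) begins 54 mm behind the grasp point. The pads swing forward as they close: fully open they stand 13 mm farther back than shut.
Start: joints at [1.136, 0.276, -0.026, 1.268, 0, 1.467], TCP at [0.204, 0.591, 0.213] pointing down, gripper open.
Joint ranges: [-3.12, 3.12], [-0.85, 1.88], [-1.08, 1.24], [-1.95, 2.15], [-1.57, 1.53], [-3.14, 3.14]. Speed limits (rad/s): [2.57, 2.57, 3.14, 3.14, 3.14, 3.14].

## Interface

Orientations are given as a rotation vector (axis times angle).
In Python, from cell import bot gives the robot as it stands.
- The arm moves only by the shell command python3 -m handwheel 'ROWS' [FORCE]. ROWS is JSON, a list of rows, each a list of 3 entries, a list of its own where there are three numbers: the opening in per cent of the stroke, from 0 (shut) to 100 (fully open), then the shift along the tool's x, y, z in m, then the turn about the tool's z in degrees. In form: [[hand, [tx, ty, tz], yaw], ...]. A call has 1 to 8 rows; each row is the pose to reach, as a shift and turn from the pose commanded when the call began, along the tool's axes at that moment; what a row does not reach only later rows make up. A row lasts 1/8 s, in which the tool goes at most 62.5 mm and 10.7 degrees, less where a joint would pass 70% of its speed; a pose out of reach is approached as far as the arm can. A call with a gripper value outside its range is refused whole. The fingers move at their own pace and stop on an object; FORCE is the grip in N (left out, the last holds). Time passes only in rows, so rows that repeat a pose let the fingers close. It gives the time, the measured TCP pose, the force, the opening and the grip force at its end, in the units of the state.
- bot.state(): the state, without advancing time (a new reading comes with each control period).
- bot.grab_frame(name): name is "side" or "top" or "wrist"; returns a dict with "img" (420x560x3 uint8, red, green, blue), "mtx" (3x3 intrinsics, pixels), "k1" (the pictures are not rectified: a ray, as slopes to the right and down, at radius r is drawn at 1 + k1 r^2 times it, then the intrinsics apply), "world_from_camera" (4x4, takes a point from camera to world coordinates). Camera axes: x right, y up, looking along -z (the intrinsics and any distortion apply to the point x, -y, -z); pixel columns grow to the right and rows downward; lengths in m; the calibration is good to about 2 mm. A picture is of the moment at which its call begins. There is no depth.
- bot.finish_job(): hands the job in; it is judged then, once.
The state is a dict: "clock": time; "qpos": joint angles; "joint_vel": joint speeds; "joint_efforts": joint torques, N m; "eef_pos": TCP position; "tool_rot": TCP orientation; "force": force on the tool from outside, world axes, zero at the start; "moment": the same for the moment, N m; "grip_width": opening from 0.0 (shut) to 1.0 (fully open); "grasp_force": force on a finger pad.
Only numpy, scipy, OpenCV 4.12 (cv2) and the standard library are available. Lean on these libraries where they do the work, as an engineer would, in place of code of your own. Each camera call takes 0.05 s, during which the arm holds its last target. There are 200 camera calls.

## Working session

There is one attempt and no reset: what is moved stays moved. The work goes in short steps, Python scripts to look and compute and a shell command to move; the robot and the scene stay as the last step left them, time stands still between calls to the robot, and variables do not carry over. Pictures are saved under pics/ and viewed, at most 10 in all, crops included, and the job is handed in when it is done.

```bash
ls; mkdir -p pics; cat > h.py <<'E'
import numpy as np, cv2
from cell import bot
from scipy.spatial.transform import Rotation as R
def grab(n):
    return bot.grab_frame(n)
def ray(f,u,v):
    K=np.array(f["mtx"]);d=np.array([[[u,v]]],float)
    x,y=cv2.undistortPoints(d,K,np.array([f["k1"],0,0,0,0.]))[0,0]
    T=np.array(f["world_from_camera"]);w=T[:3,:3]@np.array([x,-y,-1.]);return T[:3,3],w/np.linalg.norm(w)
def onz(f,u,v,z):
    o,w=ray(f,u,v);return o+w*(z-o[2])/w[2]
def proj(f,p):
    T=np.array(f["world_from_camera"]);c=T[:3,:3].T@(np.array(p,float)-T[:3,3]);x,y=c[0]/-c[2],-c[1]/-c[2]
    s=1+f["k1"]*(x*x+y*y);K=np.array(f["mtx"]);return K[0,0]*x*s+K[0,2],K[1,1]*y*s+K[1,2]
def save(f,n): cv2.imwrite(f"pics/{n}.png",cv2.cvtColor(f["img"],cv2.COLOR_RGB2BGR))
E
python3 - <<'E'
from h import *
import pickle
for n in ("top","side"):
    f=grab(n);save(f,n+"0");pickle.dump(f,open(n+"0.pkl","wb"));print(n,np.round(f["world_from_camera"],3).tolist(),np.round(f["mtx"],1).tolist(),f["k1"])
s=bot.state();print(s)
E
```

```text
pics
top [[-0.013, 0.982, -0.188, 0.264], [-1.0, -0.016, -0.014, 0.202], [-0.016, 0.188, 0.982, 1.337], [0.0, 0.0, 0.0, 1.0]] [[450.3, 0.0, 273.3], [0.0, 450.3, 214.6], [0.0, 0.0, 1.0]] -0.12261038369551774
side [[-0.958, 0.108, -0.264, 0.037], [-0.285, -0.365, 0.886, 1.717], [-0.001, 0.925, 0.38, 0.747], [0.0, 0.0, 0.0, 1.0]] [[457.6, 0.0, 277.5], [0.0, 457.6, 205.7], [0.0, 0.0, 1.0]] -0.14006442141648895
{'clock': 0.1, 'qpos': array([ 1.13563447e+00,  2.77090320e-01, -2.77258528e-02,  1.26800641e+00,
        2.71177089e-05,  1.46740329e+00]), 'joint_vel': array([ 5.79665810e-04, -3.23791423e-03,  3.63817181e-03,  7.20041472e-05,
        1.92809839e-03, -1.93139113e-03]), 'joint_efforts': array([ 2.61295272e-04, -4.46705639e+01,  2.96129608e+01,  8.48646305e-03,
       -9.59632143e-05,  6.56583481e-06]), 'eef_pos': array([0.2032586 , 0.59024892, 0.21185925]), 'tool_rot': array([-5.18660899e-01, -3.09790817e+00,  3.05625350e-03]), 'force': array([ 0.61329869, -0.32373419, -0.06237902]), 'moment': array([-0.03394028,  0.01817572, -0.01048981]), 'grasp_force': 0.0, 'grip_width': 0.9975934786474537}
```

View pics/top0.png

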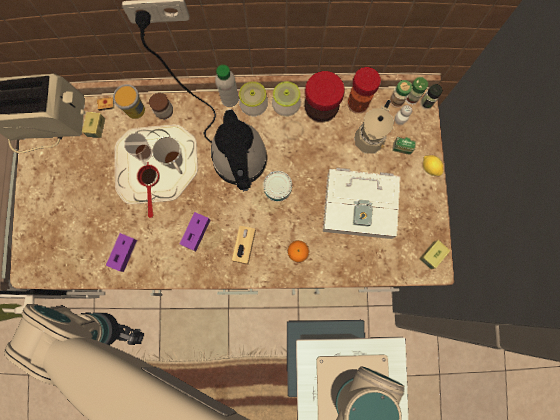

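View pics/side0.png

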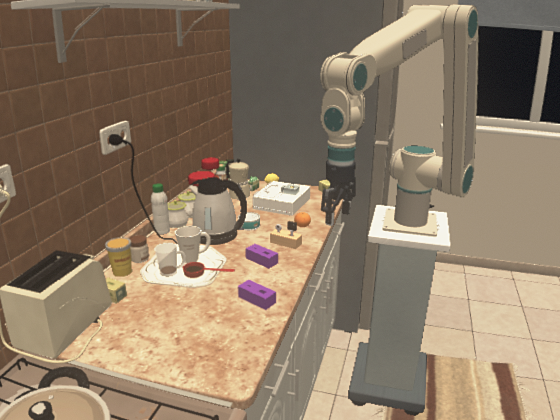

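The top view shows the beech block at (243,245), with the lock on the white box at (362,213), the mandarin at (298,251), the tin at (277,186) and the tea box at (436,254). The purple look-alikes are at (122,253) and (195,232). The side view agrees with this.

```bash
python3 - <<'E'
from h import *
import pickle
f=pickle.load(open("top0.pkl","rb"));im=f["img"]
hsv=cv2.cvtColor(im,cv2.COLOR_RGB2HSV)
a=im[215:275,215:275];b=im[165:240,320:405]
A=cv2.resize(cv2.cvtColor(a,5-1),(480,480),interpolation=cv2.INTER_CUBIC)
B=cv2.resize(cv2.cvtColor(b,4),(int(85*480/75),480),interpolation=cv2.INTER_CUBIC)
B=B[:, :320] if 0 else B
C=cv2.resize(np.hstack([A,B]),(800,375));cv2.imwrite("pics/crop0.png",C);print(A.shape,B.shape)
for n,u,v,z in (("block",243,245,.038),("lock",362,213,.088),("mand",298,251,.03),("tin",277,186,.04),("tea",436,254,.045),("boxc",362,203,.062)):
    p=onz(f,u,v,z);print(n,p.round(3),np.hypot(p[0],p[1]).round(3))
E
```

```text
(480, 480, 3) (480, 544, 3)
block [0.424 0.31  0.038] 0.525
lock [ 0.504 -0.032  0.088] 0.505
mand [0.405 0.15  0.03 ] 0.432
tin [0.599 0.208 0.04 ] 0.634
tea [ 0.388 -0.251  0.045] 0.462
boxc [ 0.539 -0.038  0.062] 0.54
```

View pics/crop0.png

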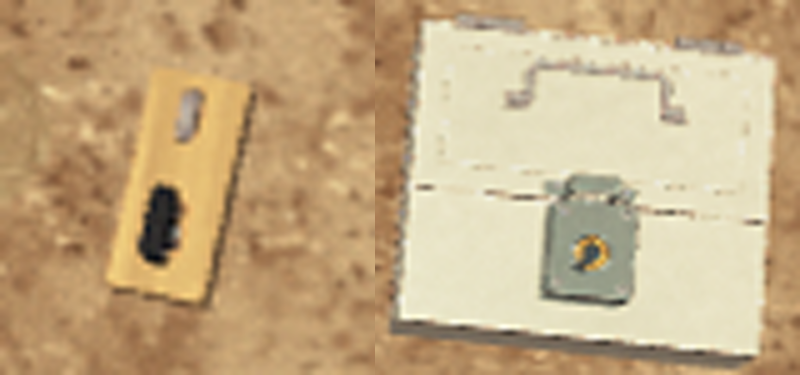

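The crop shows the black box key at the block's near end, the flat key at its far end, and the lock's slot pointing down-left. That matches 145° counter-clockwise from the bolt direction.

```bash
cat >> h.py <<'E'
def pose():
    s=bot.state();M=R.from_rotvec(s["tool_rot"]).as_matrix();return s,np.array(s["eef_pos"]),M
def big(m):
    c,_=cv2.findContours(m.astype(np.uint8),cv2.RETR_EXTERNAL,cv2.CHAIN_APPROX_NONE);return max(c,key=cv2.contourArea)
E
python3 - <<'E'
from h import *
import pickle
f=pickle.load(open("top0.pkl","rb"));im=f["img"];hsv=cv2.cvtColor(im,cv2.COLOR_RGB2HSV)
print(hsv[250,237],hsv[240,248],hsv[225,240],hsv[200,335],hsv[213,355])
m=np.zeros(im.shape[:2]);r=(slice(215,275),slice(215,275))
H=hsv[r];m[r]=(H[...,0]>13)&(H[...,0]<24)&(H[...,1]>85)&(H[...,2]>170)
c=big(cv2.morphologyEx(m.astype(np.uint8),cv2.MORPH_CLOSE,np.ones((7,7))))
bx=cv2.boxPoints(cv2.minAreaRect(c));W=np.array([onz(f,*p,.038)[:2] for p in bx]);print("block",bx.round(1).tolist(),W.round(3).tolist(),W.mean(0),np.linalg.norm(np.diff(W,axis=0),axis=1))
m[:]=0;r=(slice(160,245),slice(315,410));H=hsv[r];m[r]=(H[...,1]<50)&(H[...,2]>185)
c=big(cv2.morphologyEx(m.astype(np.uint8),cv2.MORPH_CLOSE,np.ones((9,9))))
bx=cv2.boxPoints(cv2.minAreaRect(c));W=np.array([onz(f,*p,.062)[:2] for p in bx]);print("box",W.round(3).tolist(),W.mean(0),np.linalg.norm(np.diff(W,axis=0),axis=1))
for e in np.diff(W,axis=0): print(np.degrees(np.arctan2(e[1],e[0])))
s,p,M=pose();print(M.round(3))
T=np.array(grab("wrist")["world_from_camera"]);print("cam in tool",(M.T@(T[:3,3]-p)).round(3),(M.T@T[:3,:3]).round(3))
E
```

```text
[ 18 129 215] [ 19 124 228] [ 17 108 205] [ 26  37 233] [ 34  31 139]
block [[215.0, 215.0], [274.0, 215.0], [274.0, 274.0], [215.0, 274.0]] [[0.515, 0.392], [0.512, 0.218], [0.339, 0.22], [0.341, 0.391]] [0.426699   0.30540701] [0.17409483 0.17250399 0.17017785]
box [[0.464, 0.076], [0.644, 0.054], [0.621, -0.16], [0.442, -0.132]] [ 0.54283719 -0.04042259] [0.18103214 0.21532608 0.18168492]
-7.027367807878549
-95.99242702985909
171.14044238871574
[[-0.945  0.326 -0.001]
 [ 0.326  0.945 -0.002]
 [ 0.    -0.002 -1.   ]]
cam in tool [ 0.079  0.001 -0.16 ] [[-0.001  0.952  0.307]
 [ 1.     0.001  0.   ]
 [-0.     0.307 -0.952]]
```

```bash
python3 - <<'E'
from h import *
import pickle
f=pickle.load(open("top0.pkl","rb"))
C=[(239.8,225.9),(255.5,228.3),(248.3,263.8),(232.3,261.1)]
W=np.array([onz(f,*p,.038)[:2] for p in C]);c=W.mean(0);print(W.round(3).tolist(),c,np.linalg.norm(np.diff(W,axis=0),axis=1).round(4))
d=(W[0]+W[1]-W[2]-W[3]);a=np.arctan2(d[1],d[0]);print("yaw",np.degrees(a));u=np.array([np.cos(a),np.sin(a)]);k=c-.024*u
print("key",k,"head seen",onz(f,240.6,251,.09)[:2])
s,p,M=pose();yt=np.arctan2(M[1,0],M[0,0]);print("tool yaw",np.degrees(yt),"tool shift",M.T@(np.array([*k,.165])-p),"turn",np.degrees(yt-(a+np.pi)))
print("lock",onz(f,320+592*544/480*0+ (592-375)/800*1024/480*75*1.0,165+253/375*480/480*75,.088))
E
```

```text
[[0.481, 0.319], [0.473, 0.273], [0.37, 0.294], [0.378, 0.341]] [0.4253433  0.30664378] [0.0467 0.1057 0.0471]
yaw -11.812352018123486
key [0.40185155 0.31155675] head seen [0.40125829 0.31194456]
tool yaw 160.99086685916174 tool shift [-0.27851776 -0.19879989  0.04727716] turn -7.1967811227147855
lock [ 0.49651047 -0.0352749   0.088     ]
```

```bash
python3 -m handwheel '[[60,[-0.04,-0.03,0],0],[60,[-0.09,-0.065,0],-2],[60,[-0.14,-0.1,0],-4],[60,[-0.19,-0.135,0.01],-6],[60,[-0.235,-0.168,0.02],-7.2],[60,[-0.265,-0.19,0.035],-7.2],[60,[-0.2785,-0.1988,0.047],-7.2],[60,[-0.2785,-0.1988,0.047],-7.2]]' 30
python3 - <<'E'
from h import *
import pickle
f=grab("wrist");save(f,"w1");pickle.dump(f,open("w1.pkl","wb"));s,p,M=pose();print(p,M.round(4))
E
```

```text
clock: 1.15
eef_pos: [0.4015, 0.3114, 0.1647]
tool_rot: [-0.325, -3.122, 0.002]
force: [0.1, -0.1, 0.5]
grip_width: 0.597
grasp_force: 0.0
[0.40157283 0.31239579 0.16542716] [[-9.788e-01  2.050e-01 -1.500e-03]
 [ 2.050e-01  9.788e-01 -0.000e+00]
 [ 1.500e-03 -4.000e-04 -1.000e+00]]
```

View pics/w1.png

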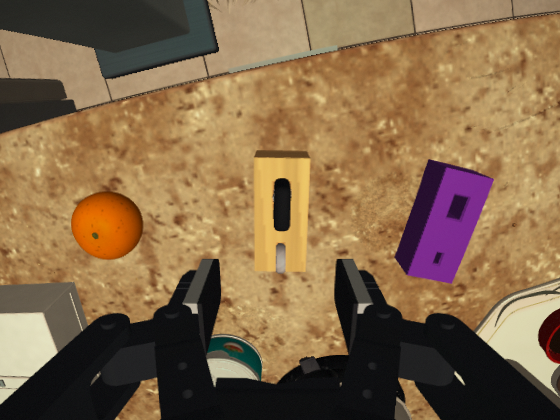

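The wrist view has the key head centred near (282,205), with its far top edge at row 231, and the block's top spanning columns 254–310. The wrist cam is well aligned with the block.

```bash
python3 - <<'E'
from h import *
import pickle
f=pickle.load(open("w1.pkl","rb"));im=f["img"];g=im.max(2)
m=np.zeros(g.shape);m[150:240,262:302]=g[150:240,262:302]<60
c=big(m);x,y,w,h=cv2.boundingRect(c);print(x,y,w,h)
s,p,M=pose();print("p",p)
us=[q[0][0] for q in c];
lo=c[c[:,0,1]>y+h-10][:,0]; 
L=onz(f,x,y+h-15,.09);Rr=onz(f,x+w,y+h-15,.09);E=onz(f,x+w/2,y+h,.09);N=onz(f,x+w/2,y,.09);Nb=onz(f,x+w/2,y,.058)
for n,q in (("L",L),("R",Rr),("far",E),("near90",N),("near58",Nb)): print(n,(M.T@(q-p)).round(4))
# block corners on top face z=.038
hsv=cv2.cvtColor(im,cv2.COLOR_RGB2HSV)
print(hsv[200,262],hsv[250,300],hsv[155,280],hsv[200,240])
for q in ((254.5,158),(310,158),(305.5,271.5),(254.5,271.5)): print((M.T@(onz(f,*q,.038)-p)).round(4))
cv2.imwrite("pics/w1c.png",cv2.resize(cv2.cvtColor(im[140:285,235:330],4),None,fx=4,fy=4,interpolation=cv2.INTER_CUBIC))
E
```

```text
274 179 17 52
p [0.40157283 0.31239579 0.16542716]
L [-0.0056 -0.0028  0.0754]
R [-0.0056  0.0092  0.0754]
far [-0.0169  0.0032  0.0754]
near90 [0.0212 0.0032 0.0755]
near58 [0.0134 0.0036 0.1074]
[ 19 149 221] [ 20 151 223] [ 16 154  93] [ 19 123 191]
[ 0.0262 -0.019   0.1275]
[0.0261 0.0264 0.1275]
[-0.0779  0.025   0.1273]
[-0.0778 -0.0214  0.1273]
```

View pics/w1c.png

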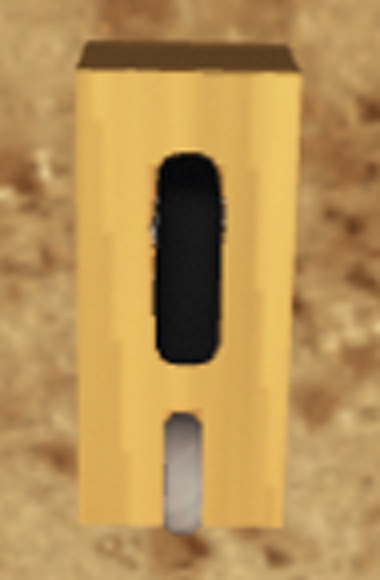

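The crop shows the head, 12 mm wide as specified and parallel to the block. The flat key is behind it. Next I'll average out the pose noise to get the tool-relative offset.

```bash
python3 - <<'E'
from h import *
P=[];C=[];A=[]
for i in range(8):
    f=grab("wrist");s,p,M=pose();T=np.array(f["world_from_camera"]);P.append(p);C.append(T[:3,3]);A.append(M.T@T[:3,:3])
P=np.array(P);C=np.array(C);print(P.mean(0),P.std(0),C.mean(0),C.std(0));print((M.T@(C.mean(0)-P.mean(0))).round(4));print(np.mean(A,0).round(4),np.std(A,0).max())
p=P.mean(0)
print("head mid",(M.T@(onz(f,282.5,223,.09)-p)).round(4), "block near/far mid",[(M.T@(onz(f,u,v,.038)-p)).round(4) for u,v in((282.2,158),(280,271.5))],"far end",(M.T@(onz(f,282.5,231,.09)-p)).round(4),"near90",(M.T@(onz(f,282.5,179,.09)-p)).round(4))
print(s["force"],s["moment"])
E
```

```text
[0.40190901 0.31323757 0.16635312] [9.09894335e-05 2.14350843e-04 1.79873772e-04] [0.32486989 0.32959106 0.3261132 ] [2.39032823e-05 2.48500541e-04 2.96104954e-04]
[ 0.0787  0.0004 -0.1598]
[[-1.400e-03  9.517e-01  3.072e-01]
 [ 1.000e+00  1.400e-03  1.000e-04]
 [-3.000e-04  3.072e-01 -9.517e-01]] 0.0004300794079673525
head mid [-0.0115  0.0042  0.0764] block near/far mid [array([0.0258, 0.0046, 0.1283]), array([-0.0789,  0.0029,  0.1284])] far end [-0.0177  0.0042  0.0764] near90 [0.0207 0.0041 0.0763]
[ 0.00501931 -1.01541316 -1.46011654] [-0.01820526 -0.03673498 -0.0269686 ]
```

```bash
cat > k.py <<'E'
from h import *
for i in range(3):
    f=grab("wrist");s,p,M=pose();im=f["img"];g=im.max(2)
    m=np.zeros(g.shape);m[150:240,262:302]=g[150:240,262:302]<60
    x,y,w,h=cv2.boundingRect(big(m));T=np.array(f["world_from_camera"])
    Mc=T[:3,:3]@np.array([[-.0014,.9517,.3072],[1,.0014,.0001],[-.0003,.3072,-.9517]]).T;pc=T[:3,3]-Mc@np.array([.0787,.0004,-.1598])
    print(s["clock"],p.round(4),pc.round(4),(x,y,w,h),(Mc.T@(onz(f,x+w/2,y+h-8,.09)-pc)).round(4),(Mc.T@(onz(f,x+w/2,y+h,.09)-pc)).round(4),s["force"].round(2))
E
python3 -m handwheel '[[60,[0,0,0],0],[60,[0,0,0],0],[60,[0,0,0],0],[60,[0,0,0],0]]'; python3 k.py
```

```text
clock: 2.1
eef_pos: [0.4022, 0.3122, 0.1659]
tool_rot: [-0.323, -3.125, -0.0]
force: [0.7, 0.3, 0.3]
grip_width: 0.599
grasp_force: 0.0
2.15 [0.4022 0.3122 0.1659] [0.4022 0.3123 0.166 ] (272, 177, 17, 52) [-0.0097  0.0027  0.076 ] [-0.0158  0.0027  0.076 ] [ 0.45 -0.11 -0.54]
2.2 [0.4022 0.3122 0.1659] [0.4022 0.3123 0.166 ] (272, 177, 17, 52) [-0.0097  0.0027  0.076 ] [-0.0158  0.0027  0.076 ] [-0.41  0.19 -0.18]
2.25 [0.4022 0.3122 0.1659] [0.4022 0.3123 0.166 ] (272, 177, 17, 52) [-0.0097  0.0027  0.076 ] [-0.0158  0.0027  0.076 ] [-0.29 -0.7   0.1 ]
```

```bash
python3 -m handwheel '[[60,[-0.001,0.0027,0.02],1],[60,[-0.001,0.0027,0.045],1],[60,[-0.001,0.0027,0.07],1],[60,[-0.001,0.0027,0.085],1],[60,[-0.001,0.0027,0.094],1],[60,[-0.001,0.0027,0.094],1],[60,[-0.001,0.0027,0.094],1],[60,[-0.001,0.0027,0.094],1]]' 35
python3 -m handwheel '[[40,[0,0,0],0],[20,[0,0,0],0],[10,[0,0,0],0],[5,[0,0,0],0],[5,[0,0,0],0],[5,[0,0,0],0]]' 35
python3 - <<'E'
from h import *
f=grab("wrist");save(f,"w2");s,p,M=pose();print(s["clock"],p,M.round(3),s["force"],s["moment"],s["grip_width"],s["grasp_force"])
E
```

```text
clock: 3.25
eef_pos: [0.4044, 0.3151, 0.0728]
tool_rot: [0.35, 3.121, 0.002]
force: [0.1, 0.3, -0.0]
grip_width: 0.6
grasp_force: 0.0
clock: 4.0
eef_pos: [0.4037, 0.3147, 0.0719]
tool_rot: [-0.35, -3.122, 0.0]
force: [0.3, 0.8, -0.2]
grip_width: 0.054
grasp_force: 0.0
4.05 [0.40367401 0.31465102 0.07189396] [[-0.975  0.222 -0.   ]
 [ 0.222  0.975 -0.   ]
 [ 0.    -0.    -1.   ]] [-0.22654715 -0.12064074  0.01484488] [ 0.01087607  0.01823728 -0.03429622] 0.052045655630055705 0.0
```

View pics/w2.png

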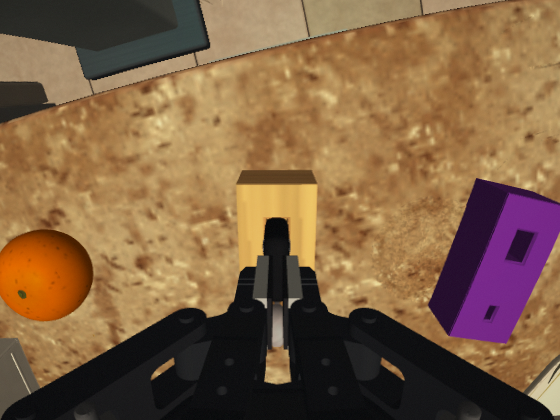

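The pads closed to 5% with no grip force. The head at (276,240) may be in front of the pads, so I'll zoom in.

```bash
python3 - <<'E'
from h import *
f=grab("wrist");im=f["img"];print(f["mtx"][0][0],f["k1"])
s,p,M=pose();print(s["grip_width"])
for n,q in (("tcp",(0,0,0)),("tipend",(0,0,.017)),("headtop c",(0,0,-.018)),("headtop near",(.017,0,-.018)),("head near bottom",(.017,0,.014)),("head far top",(-.017,0,-.018))): print(n,np.round(proj(f,p+M@np.array(q)),1))
cv2.imwrite("pics/w2c.png",cv2.resize(cv2.cvtColor(im[160:360,200:350],4),None,fx=3,fy=3,interpolation=cv2.INTER_CUBIC))
E
```

```text
353.70113403410795 -0.09476868074137401
0.052306449180659506
tcp [276.2 256.1]
tipend [276.2 242.3]
headtop c [276.1 273.8]
headtop near [276.  239.3]
head near bottom [276.2 214.7]
head far top [276.2 305.9]
```

View pics/w2c.png

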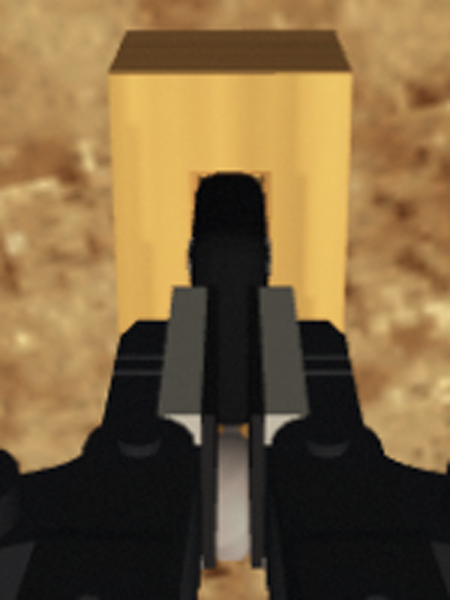

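The head really is between the pads, spanning rows 217–302 against a predicted 215–306. The pads just haven't been commanded tight enough yet, so I'll close fully.

```bash
python3 -m handwheel '[[0,[0,0,0],0],[0,[0,0,0],0],[0,[0,0,0],0],[0,[0,0,0],0]]' 35
```

```text
clock: 4.6
eef_pos: [0.4037, 0.3147, 0.0719]
tool_rot: [0.351, 3.122, -0.0]
force: [-0.7, -0.3, -0.7]
grip_width: 0.0
grasp_force: 0.0
```

```bash
python3 - <<'E'
from h import *
import pickle
f=grab("side");w=grab("wrist");s,p,M=pose();print(bot.nose_length,[a for a in dir(bot) if a[0]!="_"],s["grip_width"])
pickle.dump((f,w,p,M),open("sw.pkl","wb"))
for n,z in (("tcp",0),("tip",.017),("grasp",-.002),("body",-.056)): print(n,np.round(proj(f,p+M@np.array([0,0,z])),1))
for z in (0,.038,.09): print(z,np.round(proj(f,[p[0],p[1],z]),1))
a=cv2.resize(f["img"][185:260,255:330],(400,400),interpolation=cv2.INTER_CUBIC)
b=cv2.resize(w["img"][180:340,196:356],(400,400),interpolation=cv2.INTER_CUBIC)
cv2.imwrite("pics/sw.png",cv2.cvtColor(np.hstack([a,b]),4))
E
```

```text
0.017 ['IKError', 'finish_job', 'grab_frame', 'nose_length', 'state'] 0.0009506783802940582
tcp [291.7 226.8]
tip [291.6 231.2]
grasp [291.7 226.3]
body [291.9 212.1]
0 [291.5 245.2]
0.038 [291.6 235.6]
0.09 [291.7 222.1]
```

View pics/sw.png

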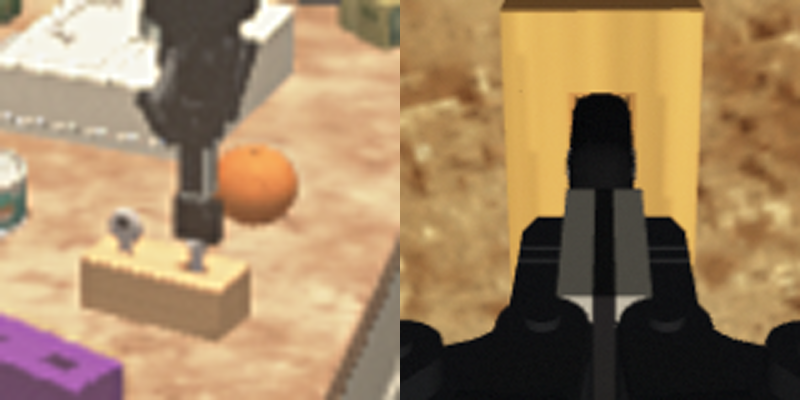

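In the side view the whole head (crop 175–220 × 190–245) stands below the fingers. The wrist view shows the shut finger ends above it. So the real fingertips are about 33 mm farther back than stated, at tool z ≈ −0.016. I'll open, go down a little and close again to test that.

```bash
python3 -m handwheel '[[40,[0,0,0],0],[40,[0,0,0],0],[40,[0,0,0.006],0],[40,[0,0,0.012],0],[40,[0,0,0.012],0]]' 30
python3 -m handwheel '[[0,[0,0,0],0],[0,[0,0,0],0],[0,[0,0,0],0],[0,[0,0,0],0],[0,[0,0,0],0]]' 25
```

```text
clock: 5.32
eef_pos: [0.4029, 0.3142, 0.059]
tool_rot: [-0.35, -3.12, 0.002]
force: [-0.8, 0.3, 0.3]
grip_width: 0.396
grasp_force: 0.0
clock: 5.95
eef_pos: [0.4037, 0.3147, 0.06]
tool_rot: [0.35, 3.122, 0.0]
force: [0.1, -0.4, 0.1]
grip_width: 0.131
grasp_force: 28.4
```

Confirmed: the pads stopped at 13.1% with 28 N, which is the 12 mm head. I'll reopen, go 14 mm deeper and take the proper grip.

```bash
python3 -m handwheel '[[30,[0,0,0],0],[30,[0,0,0],0],[30,[0,0,0.007],0],[30,[0,0,0.014],0],[30,[0,0,0.014],0],[30,[0,0,0.014],0]]' 35
python3 -m handwheel '[[0,[0,0,0],0],[0,[0,0,0],0],[0,[0,0,0],0],[0,[0,0,0],0],[0,[0,0,0],0],[0,[0,0,0],0]]' 35
```

```text
clock: 6.7
eef_pos: [0.4036, 0.3146, 0.0457]
tool_rot: [-0.35, -3.122, 0.0]
force: [-0.9, 0.6, 0.1]
grip_width: 0.296
grasp_force: 0.0
clock: 7.45
eef_pos: [0.4039, 0.3148, 0.0461]
tool_rot: [0.35, 3.122, 0.0]
force: [-0.6, 0.3, 0.5]
grip_width: 0.132
grasp_force: 37.2
```

```bash
python3 - <<'E'
from h import *
import pickle
f=grab("wrist");s,p,M=pose();print(s["clock"],p,s["force"].round(2),s["moment"].round(3),s["grip_width"],s["grasp_force"])
pickle.dump((f,p,M),open("w3.pkl","wb"));im=f["img"];g=im.max(2)
print(g[200:260:3,276]);
row=im[205];print([tuple(map(int,row[c])) for c in range(225,330,6)])
E
```

```text
7.5 [0.40389444 0.3147505  0.04609016] [-0.34  0.53  1.66] [-0.061  0.009  0.018] 0.1323818231887286 37.2325873374939
[227 227 227 228 228 229 229 229 229 229 229 222  57  11  11   9  11  13
  13  13]
[(183, 146, 94), (213, 167, 87), (230, 184, 96), (232, 188, 98), (229, 184, 96), (230, 185, 97), (227, 182, 94), (229, 185, 97), (231, 188, 99), (223, 177, 92), (216, 171, 89), (221, 173, 88), (215, 170, 86), (226, 179, 95), (233, 190, 99), (236, 195, 102), (226, 179, 93), (170, 123, 73)]
```

Gripped. Now I'll lift it out and measure where the key's tip sits in the hand.

```bash
python3 -m handwheel '[[0,[0,0,-0.008],0],[0,[0,0,-0.025],0],[0,[0,0,-0.055],0],[0,[0,0,-0.09],0],[0,[0,0,-0.115],0],[0,[0,0,-0.125],0],[0,[0,0,-0.125],0],[0,[0,0,-0.125],0]]' 35
python3 - <<'E'
from h import *
import pickle
f=grab("wrist");s,p,M=pose();print(s["clock"],p,s["force"].round(2),s["grip_width"],s["grasp_force"])
pickle.dump((f,p,M),open("w4.pkl","wb"));im=f["img"]
for q in ((.005,0,.038),(0,0,.038),(-.005,0,.038),(0,.005,.038),(0,-.005,.038),(.017,0,-.012),(-.0125,0,.026)): print(q,np.round(proj(f,p+M@np.array(q)),1))
cv2.imwrite("pics/w4c.png",cv2.resize(cv2.cvtColor(im[140:300,210:350],4),None,fx=4,fy=3.75,interpolation=cv2.INTER_CUBIC)[:600])
E
```

```text
clock: 8.5
eef_pos: [0.4028, 0.3142, 0.1698]
tool_rot: [-0.35, -3.12, 0.002]
force: [0.5, -0.2, -0.9]
grip_width: 0.128
grasp_force: 36.9
8.55 [0.4027185  0.31406862 0.16954594] [-0.03 -0.09 -2.02] 0.13441650676364666 36.938016414642334
(0.005, 0, 0.038) [276.1 219.9]
(0, 0, 0.038) [276.1 227.7]
(-0.005, 0, 0.038) [276.1 235.4]
(0, 0.005, 0.038) [284.4 227.7]
(0, -0.005, 0.038) [267.8 227.7]
(0.017, 0, -0.012) [275.8 233.6]
(-0.0125, 0, 0.026) [276.1 255.4]
```

View pics/w4c.png

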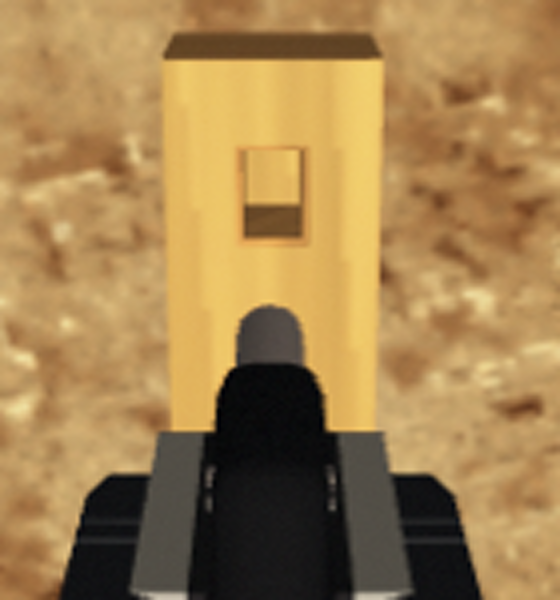

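The key is lifted and straight, with its tip at about px (277.5, 221). That puts the tip in the tool at x≈0, y≈+0.9 mm. The empty pocket shows beyond it. Next I'll travel to the lock and turn the key.

```bash
python3 -m handwheel '[[0,[-0.012,-0.023,0],-8],[0,[-0.036,-0.069,0],-18],[0,[-0.062,-0.118,0],-28],[0,[-0.088,-0.168,0],-38],[0,[-0.114,-0.218,0],-48],[0,[-0.14,-0.267,0],-58],[0,[-0.16,-0.305,0],-67],[0,[-0.168,-0.321,0],-75]]' 35
python3 -m handwheel '[[0,[0,0,0],-10],[0,[0,0,0],-20],[0,[0,0,0],-30],[0,[0,0,0],-40],[0,[0,0,0],-50],[0,[0,0,0],-60],[0,[0,0,0],-69],[0,[0,0,0],-75.5]]' 35
python3 -m handwheel '[[0,[0,0,0],0],[0,[0,0,0],0],[0,[0,0,0],0],[0,[0,0,0],0]]' 35
python3 - <<'E'
from h import *
import pickle
f=grab("wrist");s,p,M=pose();print(s["clock"],p,M.round(4),s["force"].round(2),s["moment"].round(3),s["grip_width"],s["qpos"].round(2))
pickle.dump((f,p,M),open("w5.pkl","wb"));im=f["img"]
cv2.imwrite("pics/w5c.png",cv2.resize(cv2.cvtColor(im[110:260,190:370],4),None,fx=4,fy=4,interpolation=cv2.INTER_CUBIC))
print("expected keyway px",proj(f,[.4965,-.0353,.088]))
E
```

```text
clock: 9.55
eef_pos: [0.4962, -0.0381, 0.1698]
tool_rot: [1.625, -2.687, -0.001]
force: [0.0, -0.6, -0.6]
grip_width: 0.134
grasp_force: 36.9
clock: 10.55
eef_pos: [0.4954, -0.0354, 0.1696]
tool_rot: [2.932, -1.128, -0.004]
force: [-0.4, -0.3, -0.6]
grip_width: 0.136
grasp_force: 36.9
clock: 11.05
eef_pos: [0.4963, -0.0356, 0.1709]
tool_rot: [2.93, -1.134, -0.0]
force: [-0.3, 0.3, -0.4]
grip_width: 0.13
grasp_force: 36.9
11.1 [ 0.49632878 -0.03560741  0.17092591] [[ 0.7393 -0.6734  0.    ]
 [-0.6734 -0.7393 -0.    ]
 [ 0.     -0.     -1.    ]] [-0.   -0.67 -0.08] [-0.017  0.045  0.003] 0.1306801714517445 [-0.2   0.08 -0.36  1.14 -0.   -2.6 ]
expected keyway px (np.float64(277.6004216596375), np.float64(204.8088727170697))
```

View pics/w5c.png

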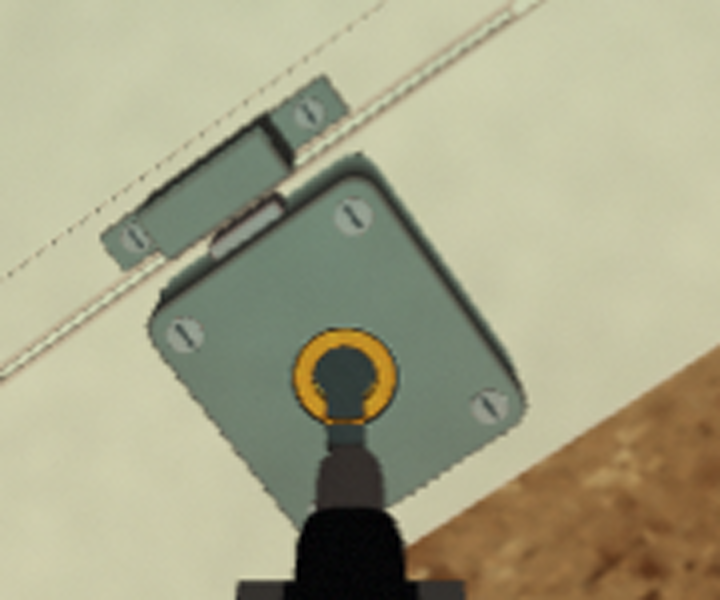

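The tenth and last picture shows the brass ring centred at px (276.3, 204.3) with the slot running straight down the image, which is the tool's −x. The key's tip is at (277.5, 220.8). I'll compute the offsets and the lock's yaw from the seam.

```bash
python3 - <<'E'
from h import *
import pickle
f,p,M=pickle.load(open("w5.pkl","rb"));im=f["img"];hsv=cv2.cvtColor(im,cv2.COLOR_RGB2HSV)
m=(hsv[...,0]>14)&(hsv[...,0]<28)&(hsv[...,1]>150)&(hsv[...,2]>130);z=np.zeros(m.shape);z[185:230,255:300]=m[185:230,255:300]
c=big(z);(e0,ax,an)=cv2.fitEllipse(c);print("ring",e0,ax)
for zz in (.088,.085): q=M.T@(onz(f,*e0,zz)-p);print(zz,q.round(4))
print("ring dia mm",ax[0]/353.7*.26*1000)
px=lambda x,y:(190+x/4,110+y/4)
def yaw(a,b,z):
    d=onz(f,*px(*b),z)-onz(f,*px(*a),z);return np.degrees(np.arctan2(d[1],d[0]))
print("seam yaw(lock y line)",yaw((0,380),(545,0),.062),"lock sides",yaw((178,395),(275,523),.088),yaw((390,190),(512,372),.088),"front",yaw((160,295),(350,170),.088),"screws",yaw((184,335),(353,215),.088),yaw((353,215),(489,406),.088))
print("slot dir",yaw((345,376.5),(346,440),.088),"tool -x yaw",np.degrees(np.arctan2(-M[1,0],-M[0,0])))
for u in ((276.1,0),):pass
# tip lateral
g=im.astype(int);print([tuple(im[226,c]) for c in range(264,294,2)])
a=M.T@(onz(f,277.5,227.7,p[2]-.038)-p);print("tip in tool",a.round(4))
E
```

```text
ring (275.76116943359375, 203.68467712402344) (21.131240844726562, 22.337642669677734)
0.088 [ 0.0008 -0.0017  0.0829]
0.085 [-0.0002 -0.0017  0.0859]
ring dia mm 15.533284194596853
seam yaw(lock y line) -97.58374779982387 lock sides 171.85700112715293 171.56808722127204 front -98.97202787284557 screws -96.6562252367917 172.72240315994742
slot dir 138.4073264154731 tool -x yaw 137.6676141197245
[(np.uint8(109), np.uint8(123), np.uint8(107)), (np.uint8(109), np.uint8(124), np.uint8(108)), (np.uint8(110), np.uint8(125), np.uint8(109)), (np.uint8(60), np.uint8(60), np.uint8(54)), (np.uint8(49), np.uint8(44), np.uint8(41)), (np.uint8(49), np.uint8(44), np.uint8(41)), (np.uint8(51), np.uint8(46), np.uint8(43)), (np.uint8(53), np.uint8(48), np.uint8(43)), (np.uint8(52), np.uint8(46), np.uint8(43)), (np.uint8(50), np.uint8(46), np.uint8(42)), (np.uint8(61), np.uint8(60), np.uint8(55)), (np.uint8(114), np.uint8(127), np.uint8(111)), (np.uint8(111), np.uint8(125), np.uint8(109)), (np.uint8(113), np.uint8(128), np.uint8(110)), (np.uint8(113), np.uint8(127), np.uint8(111))]
tip in tool [ 0.     -0.0004  0.038 ]
```

```bash
python3 -m handwheel '[[0,[0,-0.0009,0.01],0],[0,[0,-0.0009,0.025],0],[0,[0,-0.0009,0.036],0],[0,[0,-0.0009,0.041],0],[0,[0,-0.0009,0.041],0],[0,[0,-0.0009,0.041],0],[0,[0,-0.0009,0.041],0]]' 35
python3 -m handwheel '[[0,[0,0,0.003],0],[0,[0,0,0.006],0],[0,[0,0,0.0085],0],[0,[0,0,0.0105],0],[0,[0,0,0.0105],0]]' 35
python3 -c "
from h import *
s,p,M=pose();print(p,s['force'].round(2),s['moment'].round(3))"
```

```text
clock: 11.98
eef_pos: [0.4974, -0.035, 0.1304]
tool_rot: [-2.93, 1.134, -0.002]
force: [0.4, -0.9, -0.2]
grip_width: 0.136
grasp_force: 36.9
clock: 12.6
eef_pos: [0.4967, -0.0349, 0.1191]
tool_rot: [2.93, -1.134, -0.001]
force: [-0.0, -0.4, -0.3]
grip_width: 0.128
grasp_force: 36.9
[ 0.49670484 -0.03489565  0.11913762] [-0.02 -0.41 -0.29] [-0.037  0.029  0.004]
```

The tip is 7 mm into the hole with no force. I'll go on down gently.

```bash
python3 -m handwheel '[[0,[0,0,0.001],0],[0,[0,0,0.002],0],[0,[0,0,0.003],0],[0,[0,0,0.004],0],[0,[0,0,0.004],0]]' 35
python3 -c "
from h import *
s,p,M=pose();print(p,s['force'].round(2),s['moment'].round(3))"
```

```text
clock: 13.22
eef_pos: [0.4968, -0.0349, 0.1153]
tool_rot: [2.93, -1.134, -0.0]
force: [0.5, -0.1, -0.7]
grip_width: 0.133
grasp_force: 36.9
[ 0.49683758 -0.03489774  0.11530348] [ 0.47 -0.11 -0.7 ] [ 0.012 -0.036  0.004]
```

```bash
python3 -m handwheel '[[0,[0,0,0.002],0],[0,[0,0,0.004],0],[0,[0,0,0.006],0],[0,[0,0,0.008],0],[0,[0,0,0.009],0],[0,[0,0,0.01],0],[0,[0,0,0.01],0]]' 35
python3 -c "
from h import *
s,p,M=pose();print(p,s['force'].round(2),s['moment'].round(3))"
```

```text
clock: 14.1
eef_pos: [0.4969, -0.0349, 0.1054]
tool_rot: [-2.93, 1.134, 0.0]
force: [0.5, -0.7, -0.7]
grip_width: 0.13
grasp_force: 36.9
[ 0.49690425 -0.0349057   0.10537183] [ 0.45 -0.67 -0.68] [0.024 0.013 0.013]
```

```bash
python3 -m handwheel '[[0,[0,0,0.001],0],[0,[0,0,0.0015],0],[0,[0,0,0.002],0],[0,[0,0,0.002],0]]' 35
python3 -m handwheel '[[0,[0,0,0.0005],0],[0,[0,0,0.001],0],[0,[0,0,0.001],0]]' 35
python3 -c "
from h import *
s,p,M=pose();print(p,s['force'].round(2),s['moment'].round(3))"
```

```text
clock: 14.6
eef_pos: [0.4969, -0.0349, 0.1034]
tool_rot: [-2.93, 1.134, 0.0]
force: [-0.5, 0.1, -0.7]
grip_width: 0.132
grasp_force: 36.9
clock: 14.98
eef_pos: [0.497, -0.035, 0.1026]
tool_rot: [2.93, -1.134, 0.0]
force: [-0.5, 0.3, 1.9]
grip_width: 0.134
grasp_force: 37.2
[ 0.49698482 -0.03495746  0.10259941] [-0.48  0.32  1.92] [ 0.019  0.109 -0.003]
```

The key is fully in: bottom contact at TCP z = 0.1026, as predicted. I'll ease off slightly and turn clockwise, 46° to begin with, well short of the earliest stop.

```bash
python3 -m handwheel '[[0,[0,0,-0.0007],0],[0,[0,0,-0.0007],4],[0,[0,0,-0.0007],8],[0,[0,0,-0.0007],12]]' 38
python3 -c "
from h import *
s,p,M=pose();print(p,s['force'].round(2),s['moment'].round(3),np.degrees(np.arctan2(M[1,0],M[0,0])))"
python3 -m handwheel '[[0,[0,0,0],4],[0,[0,0,0],8],[0,[0,0,0],13],[0,[0,0,0],18],[0,[0,0,0],23],[0,[0,0,0],28],[0,[0,0,0],32],[0,[0,0,0],34]]' 38
python3 -c "
from h import *
s,p,M=pose();print(p,s['force'].round(2),s['moment'].round(3),np.degrees(np.arctan2(M[1,0],M[0,0])))"
```

```text
clock: 15.48
eef_pos: [0.4965, -0.035, 0.1029]
tool_rot: [2.793, -1.437, -0.001]
force: [-1.4, -0.5, -0.3]
grip_width: 0.139
grasp_force: 37.0
[ 0.49654716 -0.03501305  0.10291038] [-1.36 -0.53 -0.31] [-0.127  0.24  -0.041] -54.44592522776083
clock: 16.48
eef_pos: [0.4962, -0.035, 0.1028]
tool_rot: [2.252, -2.189, -0.001]
force: [-1.1, -0.4, -1.1]
grip_width: 0.136
grasp_force: 37.1
[ 0.49615955 -0.03496975  0.10280903] [-1.11 -0.42 -1.05] [-0.117  0.418  0.061] -88.36814742253009
```

The reading is 0.06 N·m, so the bolt is sliding. From here I creep, watching the moment.

```bash
cat > q.py <<'E'
from h import *
s,p,M=pose();print(round(s["clock"],2),p.round(4),s['force'].round(2),s['moment'].round(3),np.degrees(np.arctan2(M[1,0],M[0,0])).round(2),s["grip_width"].round(3))
E
for i in 1; do :; done
python3 -m handwheel '[[0,[0,0,0],2],[0,[0,0,0],4],[0,[0,0,0],6],[0,[0,0,0],6]]' 38 >/dev/null; python3 q.py
python3 -m handwheel '[[0,[0,0,0],1.5],[0,[0,0,0],3],[0,[0,0,0],3]]' 38 >/dev/null; python3 q.py
```

```text
Traceback (most recent call last):
  File "q.py", line 2, in <module>
    s,p,M=pose();print(round(s["clock"],2),p.round(4),s['force'].round(2),s['moment'].round(3),np.degrees(np.arctan2(M[1,0],M[0,0])).round(2),s["grip_width"].round(3))
                                                                                                                                              ^^^^^^^^^^^^^^^^^^^^^
AttributeError: 'float' object has no attribute 'round'
Traceback (most recent call last):
  File "q.py", line 2, in <module>
    s,p,M=pose();print(round(s["clock"],2),p.round(4),s['force'].round(2),s['moment'].round(3),np.degrees(np.arctan2(M[1,0],M[0,0])).round(2),s["grip_width"].round(3))
                                                                                                                                              ^^^^^^^^^^^^^^^^^^^^^
AttributeError: 'float' object has no attribute 'round'
```

```bash
sed -i 's/,s\["grip_width"\].round(3)//' q.py; python3 q.py
```

```text
17.35 [ 0.4964 -0.0348  0.1029] [-2.84 -0.74 -0.32] [-0.057  0.89   0.009] -97.33
```

```bash
for i in 1; do python3 q.py; done
python3 -m handwheel '[[0,[0,0,0],1.5],[0,[0,0,0],3],[0,[0,0,0],3]]' 38 >/dev/null; python3 q.py
python3 -m handwheel '[[0,[0,0,0],1.5],[0,[0,0,0],1.5]]' 38 >/dev/null; python3 q.py
```

```text
17.35 [ 0.4964 -0.0348  0.1029] [-2.84 -0.74 -0.32] [-0.057  0.89   0.009] -97.33
17.73 [ 0.4965 -0.0347  0.1029] [-4.34  0.61 -1.74] [0.113 1.061 0.077] -100.33
17.98 [ 0.4965 -0.0347  0.1029] [-4.76  1.15 -1.25] [0.213 1.16  0.055] -101.83
```

```bash
python3 -m handwheel '[[0,[0,0,0],1.5],[0,[0,0,0],1.5]]' 38 >/dev/null; python3 q.py
python3 -m handwheel '[[0,[0,0,0],1.5],[0,[0,0,0],1.5]]' 38 >/dev/null; python3 q.py
```

```text
18.23 [ 0.4966 -0.0347  0.1029] [-4.45  0.68 -3.11] [0.302 1.184 0.058] -103.33
18.48 [ 0.4966 -0.0347  0.1029] [-4.78  1.73 -2.84] [0.402 1.265 0.   ] -104.83
```

```bash
for k in 1; do python3 -m handwheel '[[0,[0,0,0],1.5],[0,[0,0,0],1.5]]' 38 >/dev/null; python3 q.py; done
python3 -m handwheel '[[0,[0,0,0],1.5],[0,[0,0,0],1.5]]' 38 >/dev/null; python3 q.py
```

```text
18.73 [ 0.4965 -0.0347  0.1029] [-5.27  0.71 -2.7 ] [0.402 1.3   0.167] -106.32
18.98 [ 0.4964 -0.0346  0.1029] [-4.72  2.01 -2.54] [0.384 1.246 0.209] -107.81
```

```bash
python3 -m handwheel '[[0,[0,0,0],1.5],[0,[0,0,0],1.5]]' 38 >/dev/null; python3 q.py; python3 -m handwheel '[[0,[0,0,0],1.5],[0,[0,0,0],1.5]]' 38 >/dev/null; python3 q.py
```

```text
19.23 [ 0.4964 -0.0346  0.1029] [-6.16  0.81 -3.28] [0.446 1.353 0.234] -109.3
19.48 [ 0.4963 -0.0345  0.1029] [-4.87  1.68 -2.33] [0.476 1.405 0.284] -110.79
```

The bolt stop was reached at about 64° and the moment rose past 0.17, so it's firm. I'll stop there and turn back the exact 68.5° to the slot.

```bash
python3 -m handwheel '[[0,[0,0,0],-6],[0,[0,0,0],-16],[0,[0,0,0],-26],[0,[0,0,0],-36],[0,[0,0,0],-46],[0,[0,0,0],-54],[0,[0,0,0],-60],[0,[0,0,0],-64]]' 38 >/dev/null; python3 q.py
python3 -m handwheel '[[0,[0,0,0],-2],[0,[0,0,0],-4],[0,[0,0,0],-4.5],[0,[0,0,0],-4.5]]' 38 ; python3 q.py
```

```text
20.48 [ 0.4983 -0.0352  0.1038] [-3.25  1.82 -2.02] [ 0.242  0.835 -0.059] -46.71
clock: 20.98
eef_pos: [0.4981, -0.0352, 0.1037]
tool_rot: [-2.929, 1.134, -0.004]
force: [-1.1, 0.6, 0.0]
grip_width: 0.135
grasp_force: 37.4
20.98 [ 0.4981 -0.0352  0.1037] [-1.07  0.6   0.03] [ 0.149  0.331 -0.005] -42.33
```

```bash
python3 -m handwheel '[[0,[0,0,0],0],[0,[0,0,0],0],[0,[0,0,-0.001],0],[0,[0,0,-0.002],0],[0,[0,0,-0.002],0]]' 38 >/dev/null; python3 q.py
python3 -m handwheel '[[0,[0,0,-0.001],0],[0,[0,0,-0.002],0],[0,[0,0,-0.002],0]]' 38 >/dev/null; python3 q.py
```

```text
21.6 [ 0.4976 -0.0349  0.1054] [ 1.15  1.06 -0.36] [ 0.318 -0.283 -0.011] -42.31
21.98 [ 0.4972 -0.0348  0.1073] [1.3  0.93 0.03] [ 0.496 -0.391 -0.012] -42.3
```

It's past the 3 mm of play with no pull, so the lug is in the slot. I'll draw it out.

```bash
python3 -m handwheel '[[0,[0,0,-0.002],0],[0,[0,0,-0.004],0],[0,[0,0,-0.006],0],[0,[0,0,-0.006],0]]' 38 >/dev/null; python3 q.py
python3 -m handwheel '[[0,[0,0,-0.003],0],[0,[0,0,-0.007],0],[0,[0,0,-0.012],0],[0,[0,0,-0.018],0],[0,[0,0,-0.03],0],[0,[0,0,-0.045],0],[0,[0,0,-0.058],0],[0,[0,0,-0.058],0]]' 38; python3 q.py
```

```text
22.48 [ 0.4968 -0.0352  0.1133] [ 0.95  0.32 -0.17] [ 0.079 -0.081  0.042] -42.32
clock: 23.48
eef_pos: [0.4983, -0.0352, 0.173]
tool_rot: [-2.929, 1.134, -0.006]
force: [-1.2, -0.6, -0.6]
grip_width: 0.132
grasp_force: 37.5
23.48 [ 0.4983 -0.0352  0.173 ] [-1.23 -0.63 -0.56] [-0.03   0.005  0.007] -42.31
```

```bash
python3 -m handwheel '[[0,[0,0,0],0],[0,[0,0,0],0],[0,[0,0,0],0],[0,[0,0,0],0],[0,[0,0,0],0]]' 38 >/dev/null; python3 q.py
python3 - <<'E'
from h import *
import pickle
f0,p0,M0=pickle.load(open("w5.pkl","rb"));f=grab("wrist");p=pose()[1];pickle.dump((f,p),open("w6.pkl","wb"))
for F in (f0,f):
    im=F["img"].astype(int);row=im[228].max(1);c=[i for i in range(262,294) if row[i]<90];col=im[205:240,277].max(1)
    print("shank cols",c[0],c[-1],"col277",col.tolist())
    hr=im[242].max(1);print("head cols",[i for i in range(258,300) if hr[i]<40][::len([i for i in range(258,300) if hr[i]<40])-1])
lx=np.array([np.cos(np.radians(-7.5)),np.sin(np.radians(-7.5))]);k=np.array([.4969,-.0352])
for F in (f0,f): # brightness along bolt line, z ~ .08
    print([int(F["img"][int(round(v)),int(round(u))].max()) for u,v in (proj(F,[*(k+d*lx),.080]) for d in np.arange(.024,.046,.001))])
E
```

```text
24.1 [ 0.4969 -0.0349  0.171 ] [ 0.29  0.44 -0.93] [ 0.015 -0.033 -0.009] -42.31
shank cols 269 285 col277 [62, 60, 61, 60, 61, 61, 61, 59, 61, 57, 99, 61, 61, 61, 61, 55, 48, 51, 52, 51, 51, 50, 52, 53, 54, 52, 54, 51, 51, 51, 51, 40, 12, 5, 7]
head cols [266, 288]
shank cols 270 285 col277 [60, 62, 61, 63, 60, 60, 60, 59, 60, 59, 105, 61, 58, 59, 59, 50, 48, 51, 51, 52, 52, 52, 52, 52, 52, 53, 52, 51, 51, 51, 52, 41, 10, 6, 10]
head cols [266, 288]
[133, 130, 130, 129, 127, 92, 53, 100, 154, 117, 58, 113, 122, 131, 132, 129, 131, 131, 131, 131, 129, 110]
[132, 131, 130, 130, 127, 90, 54, 147, 155, 154, 154, 146, 113, 130, 131, 129, 130, 131, 133, 131, 128, 111]
```

The bolt now bridges the gap into the keeper: the bright metal is continuous from 31 to 35 mm. The key sits in the hand as it did before. Returning to the block.

```bash
python3 -m handwheel '[[0,[-0.022,-0.014,0],8],[0,[-0.065,-0.042,0],18],[0,[-0.11,-0.071,0],28],[0,[-0.156,-0.1,0],38],[0,[-0.202,-0.13,0],48],[0,[-0.248,-0.16,0],58],[0,[-0.288,-0.185,0],67],[0,[-0.3043,-0.1957,0],75]]' 38 >/dev/null
python3 -m handwheel '[[0,[0,0,0],10],[0,[0,0,0],20],[0,[0,0,0],30],[0,[0,0,0],40],[0,[0,0,0],50],[0,[0,0,0],60],[0,[0,0,0],69],[0,[0,0,0],75.5]]' 38 >/dev/null
python3 -m handwheel '[[0,[0,0,0],0],[0,[0,0,0],0],[0,[0,0,0],0],[0,[0,0,0],0],[0,[0,0,0],0],[0,[0,0,0],0]]' 38 >/dev/null; python3 q.py
python3 - <<'E'
from h import *
import pickle
f=grab("wrist");s,p,M=pose();pickle.dump((f,p,M),open("w7.pkl","wb"))
im=f["img"];hsv=cv2.cvtColor(im,cv2.COLOR_RGB2HSV)
for q in ((271.5/4*0+277.8,0),):pass
print("row180",[int(x) for x in im[180,255:305].max(1)][::2]);print("row190",[int(x) for x in im[190,255:305].max(1)][::2]);print("row197",[int(x) for x in im[197,255:305].max(1)][::2]);print("row200",[int(x) for x in im[200,255:305].max(1)][::2])
print("col278",[int(x) for x in im[170:230,278].max(1)])
f0,p0,M0=pickle.load(open("w4.pkl","rb"));print("old col278",[int(x) for x in f0["img"][170:230,278].max(1)])
E
```

```text
26.9 [0.4036 0.3146 0.1711] [ 0.32  0.25 -1.27] [ 0.01  -0.011  0.017] 167.19
row180 [229, 235, 235, 235, 236, 236, 231, 206, 222, 221, 225, 229, 229, 235, 223, 196, 226, 223, 220, 219, 234, 239, 242, 241, 233]
row190 [228, 235, 236, 236, 237, 236, 232, 201, 224, 223, 224, 228, 228, 227, 210, 197, 227, 222, 220, 220, 234, 239, 241, 240, 232]
row197 [228, 225, 232, 236, 237, 237, 235, 198, 106, 111, 116, 116, 112, 110, 106, 202, 226, 223, 221, 220, 234, 240, 241, 240, 230]
row200 [228, 227, 231, 236, 237, 237, 235, 202, 113, 113, 111, 112, 113, 115, 107, 206, 226, 222, 220, 222, 235, 239, 240, 239, 227]
col278 [231, 231, 231, 231, 231, 231, 231, 225, 220, 228, 228, 229, 229, 228, 228, 228, 228, 228, 228, 228, 228, 229, 228, 123, 104, 112, 115, 113, 112, 110, 112, 114, 227, 226, 229, 232, 233, 232, 232, 233, 232, 233, 233, 233, 233, 232, 232, 233, 233, 232, 233, 165, 89, 81, 80, 82, 81, 81, 82, 83]
old col278 [233, 233, 233, 233, 234, 233, 234, 234, 231, 223, 228, 228, 229, 229, 229, 228, 228, 228, 228, 228, 228, 228, 228, 228, 176, 111, 106, 112, 115, 112, 111, 110, 114, 174, 232, 228, 234, 235, 235, 235, 235, 235, 236, 235, 235, 236, 235, 235, 235, 236, 236, 168, 90, 80, 80, 81, 81, 81, 80, 82]
```

```bash
python3 - <<'E'
from h import *
import pickle
f,p,M=pickle.load(open("w7.pkl","rb"));im=f["img"]
t=lambda u,v,z:(M.T@(onz(f,u,v,z)-p)).round(4)
print("near rim",t(277,178,.038),"far",t(277,202,.038),"L",t(269.3,190,.038),"R",t(285.3,190,.038))
r=im[228].max(1);c=[i for i in range(262,294) if r[i]<120];print(c[0],c[-1]);print("tip",t((c[0]+c[-1])/2,228,p[2]-.038),"tip edge row 221.3",t(277.5,221.3,p[2]-.038))
E
```

```text
near rim [0.0079 0.0004 0.1331] far [-0.0135  0.0004  0.1331] L [-0.0027 -0.0062  0.1331] R [-0.0027  0.0075  0.1331]
270 284
tip [0.     0.0004 0.038 ] tip edge row 221.3 [0.0043 0.0007 0.038 ]
```

Pocket and tip agree to within 1 mm. I'll lower it in.

```bash
python3 -m handwheel '[[0,[0.0005,0,0.02],0],[0,[0.0005,0,0.05],0],[0,[0.0005,0,0.075],0],[0,[0.0005,0,0.086],0],[0,[0.0005,0,0.088],0],[0,[0.0005,0,0.088],0],[0,[0.0005,0,0.088],0],[0,[0.0005,0,0.088],0]]' 38 >/dev/null; python3 q.py
python3 -m handwheel '[[0,[0,0,0.005],0],[0,[0,0,0.01],0],[0,[0,0,0.014],0],[0,[0,0,0.018],0],[0,[0,0,0.018],0]]' 38 >/dev/null; python3 q.py
python3 -m handwheel '[[0,[0,0,0.005],0],[0,[0,0,0.01],0],[0,[0,0,0.014],0],[0,[0,0,0.017],0],[0,[0,0,0.0175],0],[0,[0,0,0.0175],0]]' 38 >/dev/null; python3 q.py
```

```text
27.95 [0.4037 0.3151 0.0839] [-0.6  -0.01 -1.76] [ 0.008  0.055 -0.025] 167.19
28.57 [0.4027 0.3145 0.0646] [-0.25  0.59 -0.75] [ 0.022 -0.007  0.018] 167.19
29.32 [0.4032 0.3148 0.0476] [ 0.81  0.1  -1.42] [-0.087  0.049 -0.029] 167.19
```

```bash
python3 -m handwheel '[[0,[0,0,0.0007],0],[0,[0,0,0.0014],0],[0,[0,0,0.0014],0],[0,[0,0,0.0014],0]]' 38 >/dev/null; python3 q.py
python3 -m handwheel '[[8,[0,0,0],0],[12,[0,0,0],0],[15,[0,0,0],0],[18,[0,0,0],0],[25,[0,0,0],0],[30,[0,0,0],0],[30,[0,0,0],0]]' 20; python3 q.py
```

```text
29.82 [0.4031 0.3147 0.0462] [-0.19 -0.04  0.01] [0.042 0.016 0.002] 167.19
clock: 30.7
eef_pos: [0.4031, 0.3148, 0.0462]
tool_rot: [-0.351, -3.122, -0.0]
force: [-0.2, -0.2, 0.1]
grip_width: 0.297
grasp_force: 0.0
30.7 [0.4031 0.3148 0.0462] [-0.16 -0.2   0.11] [-0.007  0.036 -0.02 ] 167.19
```

Released. I'll retreat straight up and check the key from the same viewpoint as at the start.

```bash
python3 -m handwheel '[[30,[0,0,-0.006],0],[30,[0,0,-0.02],0],[30,[0,0,-0.045],0],[40,[0,0,-0.08],0],[60,[0,0,-0.11],0],[60,[0,0,-0.12],0],[60,[0,0,-0.12],0],[60,[0,0,-0.12],0]]' 20 >/dev/null
python3 -m handwheel '[[60,[0,0,0],0],[60,[0,0,0],0],[60,[0,0,0],0],[60,[0,0,0],0],[60,[0,0,0],0]]' 20 >/dev/null
python3 - <<'E'
from h import *
f=grab("wrist");s,p,M=pose();im=f["img"];g=im.max(2)
m=np.zeros(g.shape);m[150:250,256:305]=g[150:250,256:305]<60
x,y,w,h=cv2.boundingRect(big(m));t=lambda u,v,z:(M.T@(onz(f,u,v,z)-p)).round(4)
print(s["clock"],p.round(4),(x,y,w,h),"head far end/mid",t(x+w/2,y+h,.09),t(x+w/2,y+h-8,.09),"old: -.0158 at p=.4022,.3122", "world far",onz(f,x+w/2,y+h,.09).round(4), "width",(t(x+w,y+h-15,.09)-t(x,y+h-15,.09))[1])
print("cols by row",[(r,np.where(m[r])[0][[0,-1]].tolist()) for r in range(y+4,y+h-2,8)])
# flat key top before/after in top view
import pickle
a=pickle.load(open("top0.pkl","rb"))["img"];b=grab("top")["img"];
for n,r in (("flat",(slice(226,243),slice(240,252))),("mand",(slice(240,262),slice(287,310))),("tin",(slice(172,202),slice(262,293))),("tea",(slice(240,270),slice(420,452)))): print(n,np.abs(a[r].astype(int)-b[r]).mean().round(1))
E
```

```text
32.375 [0.4032 0.3148 0.1663] (269, 176, 17, 52) head far end/mid [-0.0152  0.0007  0.0763] [-0.0091  0.0007  0.0763] old: -.0158 at p=.4022,.3122 world far [0.4182 0.3121 0.09  ] width 0.0121
cols by row [(180, [270, 284]), (188, [269, 285]), (196, [269, 285]), (204, [270, 285]), (212, [270, 284]), (220, [270, 284])]
flat 35.3
mand 4.2
tin 3.8
tea 3.3
```

The key's head is within 0.5 mm of where it was at the start, with the same silhouette, and the mandarin, tin and tea box haven't changed. The flat key's difference in the top view comes from the gripper hovering over it. Handing in.

```bash
python3 -c "
from cell import bot
print(bot.finish_job())"
```

```text
the job is handed in; nothing more can be done
None
```

The box is locked, the key is back in its pocket and the job was handed in at about 32 s with no verdict returned; at the bolt's stop I overshot to 0.28 N·m, above the stated 0.22 N·m forcing limit, before turning back.

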